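# Open the tester case and hold the spring probe on the red contact

### The arm

A 7-joint arm with a two-finger parallel gripper is mounted at the origin on a cart in front of the work surface, level with it; the furniture and walls round the work are solid. World frame = base frame: x ahead of the robot, y to its left, z up, the work surface at z = 0. Lengths are in m, angles in degrees, forces in N, time in s.
With the tool pointing down it reaches from about 0.425 to 0.95 m from the base axis. Payload 4.7 kg.
Tool frame: the origin (TCP) lies on the front face of the gripper's body, between the roots of the fingers; the fingertips stand 70 mm ahead of it and the grasp point (between the pads) lies 51 mm ahead of it; z points along the fingers, y is the line along which they close (so a half turn about z gives the same grasp; the last joint's range is limited). The gripper opens to 87 mm and grips with 3 to 60 N. Pads are 19 mm wide; open, the fingers measure 117 mm over their backs; the gripper's body (75 mm by 190 mm) begins 51 mm behind the grasp point.
Start: joints at [-71.328, 26.849, -2.785, 87.806, 1.381, 65.374, -4.715], TCP at [0.234, 0.633, 0.292] pointing down, gripper open.
Joint ranges: [-148.3, 148.3], [-19.14, 114.17], [-79.39, 73.82], [5.75, 140.21], [-59.74, 239.74], [12.07, 113.84], [-152.46, 152.46]. Speed limits (degrees/s): [147.25, 147.25, 180, 180, 180, 180, 180].

### API

Orientations are given as [roll, pitch, yaw] about the fixed x, y, z axes, in that order (R = Rz(yaw) Ry(pitch) Rx(roll)).
In Python, from station import sense, viewer, job gives the robot as it stands. The module is installed in compiled form; this text tells all that it offers.
- The arm moves only by the tool servo_tool, never from a script. Its argument "deltas" is a list of rows, each an object of numbers: "dx", "dy", "dz": the shift along the tool's x, y, z in m; "wx", "wy", "wz": the turn, a rotation vector about the tool's x, y, z in rad; "grip": the opening, from -1 (shut) to 1 (fully open). A call has exactly 10 rows; each row shifts and turns the commanded pose from where the row before left it, along the tool's axes as they then stand; what a row does not reach is not made up. A row lasts 1/12 s, in which the tool goes at most 41.7 mm and 7.16 degrees, less where a joint would pass 70% of its speed; a pose out of reach is approached as far as the arm can. A call with a gripper value outside its range is refused whole. The fingers move at their own pace and stop on an object; "grip_force" is the grip in N (left out, the last holds). Time passes only in rows, so rows that do not move let the fingers close, or fill a call up. It gives the time, the measured TCP pose, the force, the opening and the grip force at its end, in the units of the state.
- sense(): the state, without advancing time (a new reading comes with each control period).
- viewer.read_camera(name): name is "scene" or "top" or "wrist"; returns the picture (480x640x3 uint8, red, green, blue); there is no depth.
- viewer.camera_params(name): a dict with "fx", "fy", "cx", "cy" (pixels), "cam_to_world" (4x4, takes a point from camera to world coordinates). Camera axes: x right, y down, z forward; pixel columns grow to the right and rows downward; lengths in m; the calibration is good to about 2 mm. A picture is of the moment at which its call begins: read the wrist's pose just before it. camera_params takes no time and is no camera call; for the wrist camera it gives the pose at the moment of the call.
- job.sign_off(): hands the job in; it is judged then, once.
The state is a dict: "time_s": time; "q": joint angles; "joint_velocities": joint speeds; "joint_torque": joint torques, N m; "position": TCP position; "orientation": TCP orientation; "ft_force": force on the tool from outside, world axes, zero at the start; "moment": the same for the moment, N m; "grip_width": finger opening in m; "finger_force": force on a finger pad.
Only numpy, scipy, OpenCV 4.12 (cv2) and the standard library are available. Lean on these libraries where they do the work, as an engineer would, in place of code of your own. Each camera call takes 0.05 s, during which the arm holds its last target. There are 200 camera calls.

### The job

Lift the lid of the grey tester case open until it rests on its stop, then take the orange spring-loaded probe out of its stand and touch its tip to the middle of the red-ringed brass contact in the case, probe upright, pressing lightly so that the spring plunger is about half pushed in. Finish while holding the probe like that, still in the gripper. Never touch the yellow-ringed or blue-ringed contact with the probe, and leave the meter, the jar and the small tin where they are.

Things in the scene. Friction and masses are not known exactly. Their poses are not given: they have to be found in the camera images.
- case: grey tester case, fixed, 200 (x) x 130 (y) x 50 mm without lid, walls 5 mm; origin at the centre of its underside. Lid hinge along the upper -y edge, bar handle on the +y side. Inside, a black panel 20 mm above the underside bears a blue circuit board (-y half) and a row of three contacts (at y = +30 mm, x = -55, 0, +55 mm, colours in any order), hidden until the lid is open
- lid (a joint): lid angle in rad: 0 closed, 2.0 on its stop, past upright. The lid is about 150 g, 10 mm thick (plus hinge gap, top 11 mm above the case rim); it turns freely and falls shut if let go before upright, and by itself falls on to its stop if let go beyond about 1.75
- lid_hinge (a point): middle of the hinge line, on the upper -y edge of the case, 50 mm above its underside; axes as the case (hinge axis along x; opening turns +y upwards and over towards -y)
- lid_bar (a point): middle of the lid's steel bar handle, a round bar 10 mm thick, 90 mm long, parallel to the hinge, 170 mm from the hinge line and 40 mm clear of the lid's free edge; closed, 56 mm above the desk. It can be pinched from above, closing along the case's y, and turns between the fingers as the lid swings. The point turns with the lid
- stand: aluminium block stand of the probe, fixed, 60 x 60 x 48 mm, with a 15 mm blind hole in the middle of its top; stands on the 6 mm blue mat, in front of the microscope, whose head (to the left, beyond) the arm must pass clear of; origin at the centre of its underside
- probe: spring-loaded test probe, about 72 g, upright in its stand: orange round handle 18 mm thick, below it a black collar 24 mm wide, 4 mm thick, a steel barrel 12 mm thick reaching 30 mm below the collar, then a thin brass plunger. Origin on the axis at the collar's underside, 54 mm above the desk in the stand; z up; handle from 4 to 72 mm above the origin, top at 75 mm, tip 43 mm below
- probe_tip (a point): end of the brass plunger (5 mm in diameter, round-ended); moves in with the plunger
- plunger (a joint): how far the plunger is pushed into the barrel, in m: 0 out, 0.012 fully in, so half is 0.006. The spring pushes with 0.6 N at the start and 300 N per m more, about 2.4 N at half
- contact_red: brass disc contact 16 mm in diameter inside a red ring 25 mm in diameter, fixed in the case; origin at the centre of its underside, 20 mm above the desk
- red_top (a point): centre of the top face of the red-ringed contact, 3.5 mm above the panel, 23.6 mm above the desk
- contact_yellow: the same with a yellow ring; not to be touched with the probe
- contact_blue: the same with a blue ring; not to be touched with the probe
- meter: bystander: black and orange handheld multimeter lying on its back, 140 x 70 x 43 mm; origin at the centre of its underside
- jar: bystander: white jar with black lid, 38 mm in diameter, 50 mm high; origin at the centre of its underside
- tinner: bystander: small grey round tin, 36 mm in diameter, 16 mm high; origin at the centre of its underside

How it is judged:
By the outcome, as a careful person would: the job done as asked, in the order asked, and still so for the second after the job is handed in, while the arm keeps its last pose, push and grip.
It also fails if it takes over 61 s, if anything falls off the work surface, if the arm or the gripper's body presses on something with over 40 N, if the wrist force passes 120 N, or if a joint passes its speed limit or range.

## Working session

There is one attempt and no reset: what is moved stays moved. The work goes in short steps, Python scripts to look and compute and a tool call to move; the robot and the scene stay as the last step left them, time stands still between calls to the robot, and variables do not carry over. Pictures are saved under pics/ and viewed, at most 10 in all, crops included, and the job is handed in when it is done.

Besides the shell and the picture viewer there is one more tool, called after "Call:" as a command line: name --argument value ..., lists and objects as JSON in quotes. servo_tool: Moves the arm, as the interface text tells. Its arguments: {"type":"object","properties":{"deltas":{"type":"array","items":{"type":"object","properties":{"dx":{"type":"number"},"dy":{"type":"number"},"dz":{"type":"number"},"wx":{"type":"number"},"wy":{"type":"number"},"wz":{"type":"number"},"grip":{"type":"number"}}}},"grip_force":{"type":"number"}},"required":["deltas"]}

```bash
mkdir -p pics; python3 - <<'E'
from station import sense, viewer
import cv2
s=sense();print({k:s[k] for k in('time_s','position','orientation','ft_force','grip_width')})
for n in("scene","top"):
    im=viewer.read_camera(n);cv2.imwrite(f"pics/{n}0.png",im[:,:,::-1])
    p=viewer.camera_params(n);print(n,p)
E
```

```text
{'time_s': 0.0, 'position': array([0.23431443, 0.63253938, 0.29121059]), 'orientation': array([-1.79890721e+02,  3.71470759e-03,  1.59672309e+02]), 'ft_force': array([-0.28911363, -0.05800514,  0.37851933]), 'grip_width': 0.08717967044258372}
scene {'fx': 551.0370536217113, 'fy': 551.0370536217113, 'cx': 326.1161242226043, 'cy': 238.96409490435963, 'cam_to_world': array([[-0.6520186 , -0.45894915,  0.60352085, -0.3197261 ],
       [-0.75820004,  0.3968854 , -0.51731487,  0.81742008],
       [-0.0021074 , -0.79488845, -0.60675193,  0.95504566],
       [ 0.        ,  0.        ,  0.        ,  1.        ]])}
top {'fx': 595.6055472423054, 'fy': 595.6055472423054, 'cx': 331.00104982844846, 'cy': 244.52371243991524, 'cam_to_world': array([[-0.10346938, -0.91088424,  0.39947966, -0.17509083],
       [-0.994589  ,  0.0985152 , -0.03297683,  0.15887381],
       [-0.00931675, -0.40073017, -0.91614875,  1.75753554],
       [ 0.        ,  0.        ,  0.        ,  1.        ]])}
```

View pics/scene0.png

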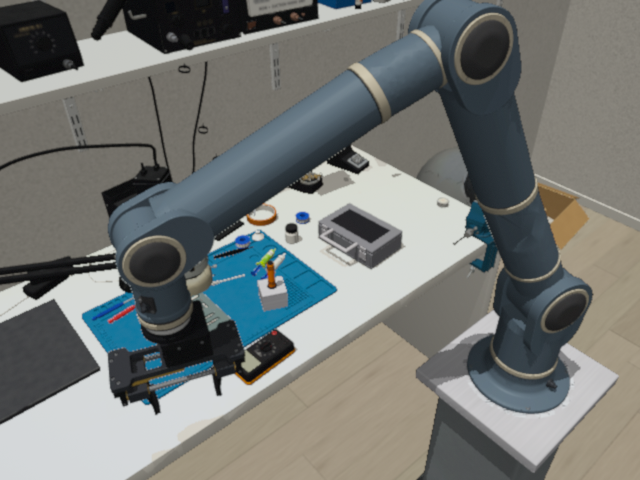

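View pics/top0.png

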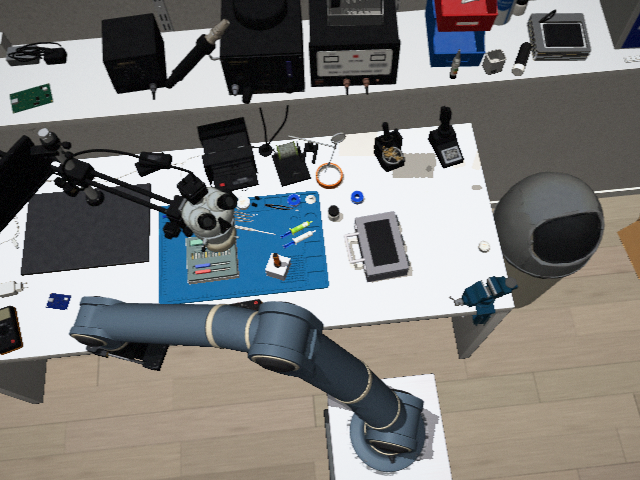

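The scene view shows the case at about (360,235), with its bar handle to the left at (340,247), the probe in its stand at (271,280), and the jar at (291,233). In the top view the case is at (380,247), the handle at (352,250), and the probe at (277,262). I'll zoom in to measure.

```bash
cat > h.py <<'E'
import numpy as np, cv2
from station import sense, viewer
def ray(p,uv):
    d=np.array([(uv[0]-p['cx'])/p['fx'],(uv[1]-p['cy'])/p['fy'],1]);T=p['cam_to_world'];return T[:3,3],T[:3,:3]@d
def at_z(p,uv,z):
    o,d=ray(p,uv);return o+d*(z-o[2])/d[2]
def tri(*pu):
    A=np.zeros((3,3));b=np.zeros(3);L=[]
    for p,uv in pu:
        o,d=ray(p,uv);d=d/np.linalg.norm(d);M=np.eye(3)-np.outer(d,d);A+=M;b+=M@o;L.append((o,M))
    x=np.linalg.solve(A,b);return x,[np.linalg.norm(M@(x-o)) for o,M in L]
def proj(p,X):
    T=np.linalg.inv(p['cam_to_world']);c=T[:3,:3]@np.asarray(X)+T[:3,3];return np.array([p['fx']*c[0]/c[2]+p['cx'],p['fy']*c[1]/c[2]+p['cy']])
def crop(src,dst,x,y,w,h,k):
    im=cv2.imread(src)[y:y+h,x:x+w];im=cv2.resize(im,None,fx=k,fy=k,interpolation=cv2.INTER_CUBIC);cv2.imwrite(dst,im)
E
python3 - <<'E'
from h import *
crop("pics/scene0.png","pics/scene0c.png",250,195,160,120,5)
crop("pics/top0.png","pics/top0c.png",260,190,160,110,5)
p=viewer.camera_params("scene");t=viewer.camera_params("top")
for a,b in(((271,263),(277,255)),):print(tri((p,a),(t,b)))
for uv in((345,207),(401,238),(375,264),(319,236)):print(at_z(p,uv,.061))
E
```

```text
(array([0.5236994 , 0.26439778, 0.1198257 ]), [np.float64(0.001451247188527599), np.float64(0.0014512471885275056)])
[ 0.64939345 -0.08556328  0.061     ]
[ 0.44156563 -0.09935615  0.061     ]
[0.40994674 0.02974642 0.061     ]
[0.59206975 0.06107743 0.061     ]
```

View pics/scene0c.png

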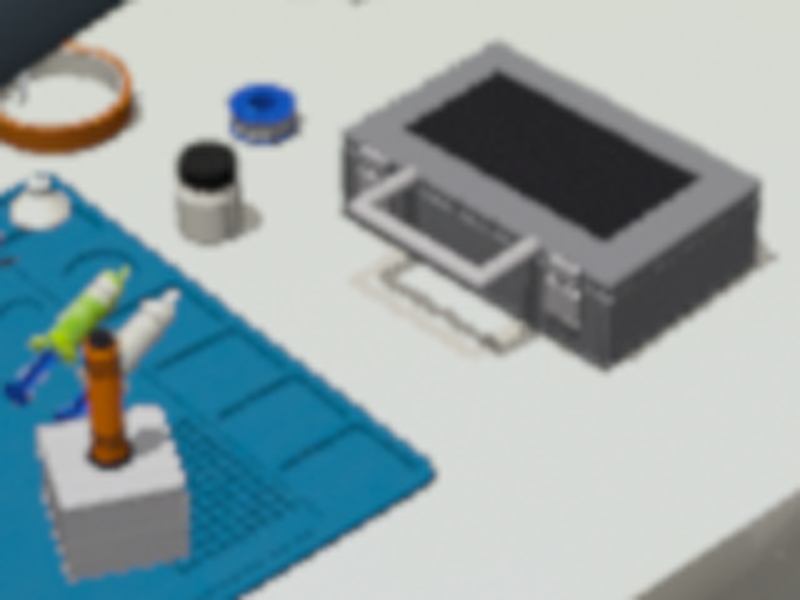

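View pics/top0c.png

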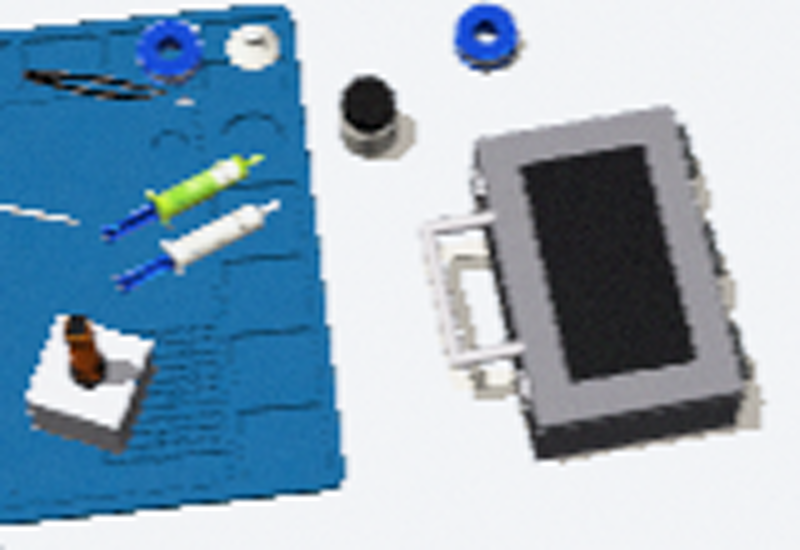

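The crops show the lid's top corners. In the scene crop they are (345,133), (498,43), (762,185) and (612,283). In the top crop they are (478,138), (668,105), (745,388) and (535,428). The bar ends are (358,205) and (485,275) in the scene crop, and (428,225) and (452,360) in the top crop. The probe's top and collar are visible in both crops.

```bash
python3 - <<'E'
from h import *
p=viewer.camera_params("scene");t=viewer.camera_params("top")
S=lambda u,v:(250+(u+.5)/5-.5,195+(v+.5)/5-.5)
T=lambda u,v:(260+(u+.5)/5-.5,190+(v+.5)/5-.5)
np.set_printoptions(precision=4,suppress=True)
R={}
for n,a,b in(("A",(345,133),(478,138)),("B",(498,43),(668,105)),("C",(762,185),(745,388)),("D",(612,283),(535,428)),
 ("bar1",(358,205),(428,225)),("bar2",(485,275),(452,360)),("ptop",(99,340),(78,322)),("collar",(110,455),(90,377)),("jar",(207,160),(368,100))):
    X,e=tri((p,S(*a)),(t,T(*b)));R[n]=X;print(n,X,e[0]*1e3)
A,B,C,D=[R[k] for k in"ABCD"]
print([np.linalg.norm(x) for x in(B-A,C-B,D-C,A-D)])
ex=(A-D+B-C);ey=(A-B+D-C);print("yaw x",np.degrees(np.arctan2(ex[1],ex[0])),"y",np.degrees(np.arctan2(ey[1],ey[0]))-90)
c=(A+B+C+D)/4;print("c",c,"barmid",(R["bar1"]+R["bar2"])/2)
yaw=np.arctan2(ex[1],ex[0]);u=np.array([-np.sin(yaw),np.cos(yaw),0]);print("bar from center",c-65e-3*u+.17*u)
s=sense();print(s['position'],s['orientation'],s['time_s'])
E
```

```text
A [0.654  0.0109 0.0532] 0.30975318411584707
B [ 0.662  -0.1125  0.0566] 0.9649614358883023
C [ 0.4671 -0.1315  0.0524] 0.09410969211976805
D [0.4509 0.0007 0.0626] 0.38754139764978623
bar1 [0.5967 0.0496 0.0541] 0.0924789710669934
bar2 [0.5004 0.0453 0.0616] 0.9252471333682277
ptop [0.5254 0.2687 0.1228] 0.4776714401569226
collar [0.5194 0.2697 0.0536] 2.5284021947613744
jar [0.694  0.0777 0.0439] 0.4576608867780438
[np.float64(0.12372688798385037), np.float64(0.19577861113502987), np.float64(0.13364828588509928), np.float64(0.2035751239008334)]
yaw x 4.18241926768427 y 5.414528703047253
c [ 0.5585 -0.0581  0.0562] barmid [0.5485 0.0475 0.0579]
bar from center [0.5508 0.0466 0.0562]
[0.2343 0.6326 0.2913] [-179.8985    0.0026  159.6718] 0.1
```

```bash
cat >> h.py <<'E'
from scipy.spatial.transform import Rotation as Ro
def plan(goals,grip=None,start=None):
    """goals: (pos, yaw, nrows) tool down; prints tool-frame rows"""
    s=sense();P=s['position'] if start is None else np.array(start[0]);R=Ro.from_euler('xyz',s['orientation'] if start is None else [180,0,start[1]],degrees=True)
    k=0
    for pos,yaw,n in goals:
        G=Ro.from_euler('xyz',[180,0,yaw],degrees=True);w=(R.inv()*G).as_rotvec()/n;st=(np.array(pos)-P)/n
        for i in range(n):
            d=R.inv().apply(st);R=R*Ro.from_rotvec(w);k+=1
            print(k,"dx %.4f dy %.4f dz %.4f wx %.4f wy %.4f wz %.4f"%(*d,*w))
        P=np.array(pos)
E
python3 - <<'E'
from h import *
t=viewer.camera_params("top")
for z in(.15,.3):print(at_z(t,(222,238),z),at_z(t,(195,215),z))
plan([((.42,.22,.29),184.8,16),((.5495,.065,.27),184.8,4+4)])
p=viewer.camera_params("wrist");print(np.linalg.inv(np.vstack([np.c_[Ro.from_euler('xyz',sense()['orientation'],degrees=True).as_matrix(),sense()['position']],[0,0,0,1]]))@p['cam_to_world'],p['fx'],p['cx'],p['cy'])
E
```

```text
[0.5816288  0.42023754 0.15      ] [0.66675308 0.49910273 0.15      ]
[0.51101888 0.39584955 0.3       ] [0.58820017 0.46735578 0.3       ]
1 dx -0.0198 dy -0.0201 dz 0.0001 wx -0.0001 wy -0.0000 wz -0.0274
2 dx -0.0193 dy -0.0207 dz 0.0001 wx -0.0001 wy -0.0000 wz -0.0274
3 dx -0.0187 dy -0.0212 dz 0.0001 wx -0.0001 wy -0.0000 wz -0.0274
4 dx -0.0181 dy -0.0217 dz 0.0001 wx -0.0001 wy -0.0000 wz -0.0274
5 dx -0.0175 dy -0.0222 dz 0.0001 wx -0.0001 wy -0.0000 wz -0.0274
6 dx -0.0169 dy -0.0227 dz 0.0001 wx -0.0001 wy -0.0000 wz -0.0274
7 dx -0.0163 dy -0.0231 dz 0.0001 wx -0.0001 wy -0.0000 wz -0.0274
8 dx -0.0156 dy -0.0236 dz 0.0001 wx -0.0001 wy -0.0000 wz -0.0274
9 dx -0.0150 dy -0.0240 dz 0.0001 wx -0.0001 wy -0.0000 wz -0.0274
10 dx -0.0143 dy -0.0244 dz 0.0001 wx -0.0001 wy -0.0000 wz -0.0274
11 dx -0.0136 dy -0.0248 dz 0.0001 wx -0.0001 wy -0.0000 wz -0.0274
12 dx -0.0130 dy -0.0251 dz 0.0001 wx -0.0001 wy -0.0000 wz -0.0274
13 dx -0.0123 dy -0.0255 dz 0.0001 wx -0.0001 wy -0.0000 wz -0.0274
14 dx -0.0116 dy -0.0258 dz 0.0001 wx -0.0001 wy -0.0000 wz -0.0274
15 dx -0.0109 dy 
[... 278 characters left out ...]
dz 0.0025 wx -0.0000 wy -0.0000 wz 0.0000
20 dx -0.0145 dy -0.0207 dz 0.0025 wx -0.0000 wy -0.0000 wz 0.0000
21 dx -0.0145 dy -0.0207 dz 0.0025 wx -0.0000 wy -0.0000 wz 0.0000
22 dx -0.0145 dy -0.0207 dz 0.0025 wx -0.0000 wy -0.0000 wz 0.0000
23 dx -0.0145 dy -0.0207 dz 0.0025 wx -0.0000 wy -0.0000 wz 0.0000
24 dx -0.0145 dy -0.0207 dz 0.0025 wx -0.0000 wy -0.0000 wz 0.0000
[[-3.67592443e-04 -9.59552885e-01 -2.81528198e-01  7.67968302e-02]
 [ 9.99999912e-01 -2.96041463e-04 -2.96684210e-04 -1.23622737e-03]
 [ 2.01340170e-04 -2.81528282e-01  9.59552909e-01 -9.26345295e-02]
 [ 0.00000000e+00  0.00000000e+00  0.00000000e+00  1.00000000e+00]] 416.1704937860816 321.3746360013367 231.66013140350225
```

Call:
servo_tool --deltas '[{"dx": -0.0198, "dy": -0.0201, "wz": -0.0274, "grip": 0.0}, {"dx": -0.0193, "dy": -0.0207, "wz": -0.0274, "grip": 0.0}, {"dx": -0.0187, "dy": -0.0212, "wz": -0.0274, "grip": 0.0}, {"dx": -0.0181, "dy": -0.0217, "wz": -0.0274, "grip": 0.0}, {"dx": -0.0175, "dy": -0.0222, "wz": -0.0274, "grip": 0.0}, {"dx": -0.0169, "dy": -0.0227, "wz": -0.0274, "grip": 0.0}, {"dx": -0.0163, "dy": -0.0231, "wz": -0.0274, "grip": 0.0}, {"dx": -0.0156, "dy": -0.0236, "wz": -0.0274, "grip": 0.0}, {"dx": -0.015, "dy": -0.024, "wz": -0.0274, "grip": 0.0}, {"dx": -0.0143, "dy": -0.0244, "wz": -0.0274, "grip": 0.0}]'

```text
invalid input at $.deltas[0]: expected keys dx, dy, dz, wx, wy, wz, grip
```

Call:
servo_tool --deltas '[{"dx": -0.0136, "dy": -0.0248, "wz": -0.0274, "grip": -0.3}, {"dx": -0.013, "dy": -0.0251, "wz": -0.0274, "grip": -0.3}, {"dx": -0.0123, "dy": -0.0255, "wz": -0.0274, "grip": -0.3}, {"dx": -0.0116, "dy": -0.0258, "wz": -0.0274, "grip": -0.3}, {"dx": -0.0109, "dy": -0.0261, "wz": -0.0274, "grip": -0.3}, {"dx": -0.0101, "dy": -0.0264, "wz": -0.0274, "grip": -0.3}, {"grip": -0.3}, {"grip": -0.3}, {"grip": -0.3}, {"grip": -0.3}]'

```text
invalid input at $.deltas[0]: expected keys dx, dy, dz, wx, wy, wz, grip
```

Call:
servo_tool --deltas '[{"dx": -0.0198, "dy": -0.0201, "dz": 0, "wx": 0, "wy": 0, "wz": -0.0274, "grip": 0.0}, {"dx": -0.0193, "dy": -0.0207, "dz": 0, "wx": 0, "wy": 0, "wz": -0.0274, "grip": 0.0}, {"dx": -0.0187, "dy": -0.0212, "dz": 0, "wx": 0, "wy": 0, "wz": -0.0274, "grip": 0.0}, {"dx": -0.0181, "dy": -0.0217, "dz": 0, "wx": 0, "wy": 0, "wz": -0.0274, "grip": 0.0}, {"dx": -0.0175, "dy": -0.0222, "dz": 0, "wx": 0, "wy": 0, "wz": -0.0274, "grip": 0.0}, {"dx": -0.0169, "dy": -0.0227, "dz": 0, "wx": 0, "wy": 0, "wz": -0.0274, "grip": 0.0}, {"dx": -0.0163, "dy": -0.0231, "dz": 0, "wx": 0, "wy": 0, "wz": -0.0274, "grip": 0.0}, {"dx": -0.0156, "dy": -0.0236, "dz": 0, "wx": 0, "wy": 0, "wz": -0.0274, "grip": 0.0}, {"dx": -0.015, "dy": -0.024, "dz": 0, "wx": 0, "wy": 0, "wz": -0.0274, "grip": 0.0}, {"dx": -0.0143, "dy": -0.0244, "dz": 0, "wx": 0, "wy": 0, "wz": -0.0274, "grip": 0.0}]'

```text
time_s: 0.93
position: [0.3507, 0.3735, 0.2919]
orientation: [-180.0, -0.0, 175.5]
ft_force: [0.1, -0.2, 0.2]
grip_width: 0.0439
finger_force: 0.0
```

Call:
servo_tool --deltas '[{"dx": -0.0136, "dy": -0.0248, "dz": 0, "wx": 0, "wy": 0, "wz": -0.0274, "grip": -0.3}, {"dx": -0.013, "dy": -0.0251, "dz": 0, "wx": 0, "wy": 0, "wz": -0.0274, "grip": -0.3}, {"dx": -0.0123, "dy": -0.0255, "dz": 0, "wx": 0, "wy": 0, "wz": -0.0274, "grip": -0.3}, {"dx": -0.0116, "dy": -0.0258, "dz": 0, "wx": 0, "wy": 0, "wz": -0.0274, "grip": -0.3}, {"dx": -0.0109, "dy": -0.0261, "dz": 0, "wx": 0, "wy": 0, "wz": -0.0274, "grip": -0.3}, {"dx": -0.0101, "dy": -0.0264, "dz": 0, "wx": 0, "wy": 0, "wz": -0.0274, "grip": -0.3}, {"dx": 0, "dy": 0, "dz": 0, "wx": 0, "wy": 0, "wz": 0, "grip": -0.3}, {"dx": 0, "dy": 0, "dz": 0, "wx": 0, "wy": 0, "wz": 0, "grip": -0.3}, {"dx": 0, "dy": 0, "dz": 0, "wx": 0, "wy": 0, "wz": 0, "grip": -0.3}, {"dx": 0, "dy": 0, "dz": 0, "wx": 0, "wy": 0, "wz": 0, "grip": -0.3}]'

```text
time_s: 1.77
position: [0.4195, 0.2215, 0.2921]
orientation: [180.0, -0.0, -175.1]
ft_force: [-0.5, 0.2, -0.8]
grip_width: 0.0305
finger_force: 0.0
```

```bash
python3 - <<'E'
from h import *
import pickle
p=viewer.camera_params("wrist");im=viewer.read_camera("wrist");cv2.imwrite("pics/w1.png",im[:,:,::-1]);pickle.dump(p,open("w1.pkl","wb"))
print(proj(p,(.524,.2685,.1288)),proj(p,(.55,.047,.056)))
E
```

```text
[376.22748464 379.90533594] [114.64641242 335.61825933]
```

Call:
servo_tool --deltas '[{"dx": -0.0145, "dy": -0.0207, "dz": 0.0025, "wx": 0, "wy": 0, "wz": 0, "grip": -0.3}, {"dx": -0.0145, "dy": -0.0207, "dz": 0.0025, "wx": 0, "wy": 0, "wz": 0, "grip": -0.3}, {"dx": -0.0145, "dy": -0.0207, "dz": 0.0025, "wx": 0, "wy": 0, "wz": 0, "grip": -0.3}, {"dx": -0.0145, "dy": -0.0207, "dz": 0.0025, "wx": 0, "wy": 0, "wz": 0, "grip": -0.3}, {"dx": -0.0145, "dy": -0.0207, "dz": 0.0025, "wx": 0, "wy": 0, "wz": 0, "grip": -0.3}, {"dx": -0.0145, "dy": -0.0207, "dz": 0.0025, "wx": 0, "wy": 0, "wz": 0, "grip": -0.3}, {"dx": -0.0145, "dy": -0.0207, "dz": 0.0025, "wx": 0, "wy": 0, "wz": 0, "grip": -0.3}, {"dx": -0.0145, "dy": -0.0207, "dz": 0.0025, "wx": 0, "wy": 0, "wz": 0, "grip": -0.3}, {"dx": 0, "dy": 0, "dz": 0, "wx": 0, "wy": 0, "wz": 0, "grip": -0.3}, {"dx": 0, "dy": 0, "dz": 0, "wx": 0, "wy": 0, "wz": 0, "grip": -0.3}]'

```text
time_s: 2.65
position: [0.5499, 0.0649, 0.2717]
orientation: [-180.0, -0.1, -175.3]
ft_force: [-0.8, 0.8, -1.2]
grip_width: 0.0306
finger_force: 0.0
```

```bash
python3 - <<'E'
from h import *
import pickle
p=viewer.camera_params("wrist");im=viewer.read_camera("wrist");cv2.imwrite("pics/w2.png",im[:,:,::-1]);pickle.dump(p,open("w2.pkl","wb"))
print(proj(p,(.524,.2685,.1288)),proj(p,(.55,.047,.056)))
E
```

```text
[671.87738353 230.63544437] [299.88155584 213.78467437]
```

View pics/w2.png

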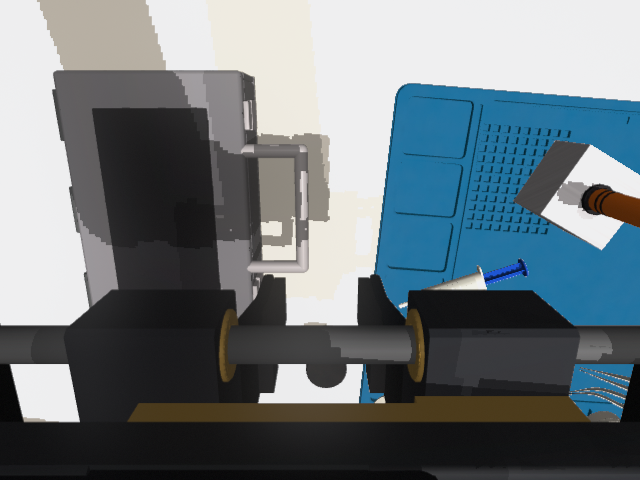

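View pics/w1.png

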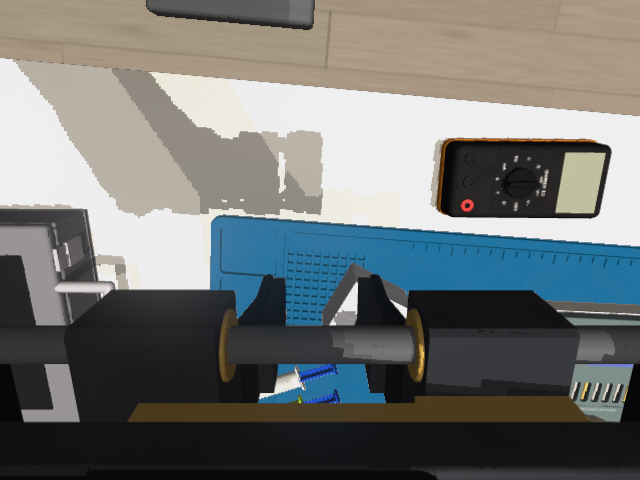

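View w2 shows the bar vertical in the image at column 303, rows 150–268, so it lies parallel to the tool x axis. The probe collar is at about (598,200), and the jar is partly visible at (326,370). View w1 shows the meter at (525,180); the fingers hide the probe.

```bash
python3 - <<'E'
from h import *
import pickle
p=pickle.load(open("w2.pkl","rb"));s=viewer.camera_params("scene");t=viewer.camera_params("top")
b=at_z(p,(303,209),.056);print("bar",b,at_z(p,(303,150),.056),at_z(p,(303,268),.056))
T=lambda u,v:(260+(u+.5)/5-.5,190+(v+.5)/5-.5)
S=lambda u,v:(250+(u+.5)/5-.5,195+(v+.5)/5-.5)
print("bar tri",tri((p,(303,209)),(t,T(440,292.5)),(s,S(421,240))))
print("collar tri",tri((p,(598,200)),(t,T(90,375)),(s,S(110,455))))
B=.5*b+.5*np.array([.5495,.047,.056])
plan([((b[0],b[1],.2),184.8,4),((b[0],b[1],.107),184.8,5)])
E
```

```text
bar [0.5460717  0.04910958 0.056     ] [0.50199137 0.04603336 0.056     ] [0.59389918 0.0524473  0.056     ]
bar tri (array([0.54622116, 0.04854026, 0.05955812]), [np.float64(0.0011692108323785619), np.float64(0.0015431072216840636), np.float64(0.0004615802034295973)])
collar tri (array([0.52008513, 0.27011901, 0.05462672]), [np.float64(0.0014161734413077427), np.float64(0.002813702238442432), np.float64(0.0014866755155070047)])
1 dx 0.0011 dy -0.0042 dz 0.0180 wx 0.0002 wy -0.0003 wz 0.0002
2 dx 0.0011 dy -0.0042 dz 0.0180 wx 0.0002 wy -0.0003 wz 0.0002
3 dx 0.0012 dy -0.0042 dz 0.0180 wx 0.0002 wy -0.0003 wz 0.0002
4 dx 0.0012 dy -0.0042 dz 0.0180 wx 0.0002 wy -0.0003 wz 0.0002
5 dx -0.0000 dy -0.0000 dz 0.0186 wx 0.0000 wy -0.0000 wz 0.0000
6 dx -0.0000 dy -0.0000 dz 0.0186 wx 0.0000 wy -0.0000 wz 0.0000
7 dx -0.0000 dy -0.0000 dz 0.0186 wx 0.0000 wy -0.0000 wz 0.0000
8 dx -0.0000 dy -0.0000 dz 0.0186 wx 0.0000 wy -0.0000 wz 0.0000
9 dx -0.0000 dy -0.0000 dz 0.0186 wx 0.0000 wy -0.0000 wz 0.0000
```

Call:
servo_tool --deltas '[{"dx": 0.0008, "dy": -0.0042, "dz": 0.018, "wx": 0, "wy": 0, "wz": 0, "grip": -0.3}, {"dx": 0.0008, "dy": -0.0042, "dz": 0.018, "wx": 0, "wy": 0, "wz": 0, "grip": -0.3}, {"dx": 0.0008, "dy": -0.0042, "dz": 0.018, "wx": 0, "wy": 0, "wz": 0, "grip": -0.3}, {"dx": 0.0008, "dy": -0.0042, "dz": 0.018, "wx": 0, "wy": 0, "wz": 0, "grip": -0.3}, {"dx": 0, "dy": 0, "dz": 0.0186, "wx": 0, "wy": 0, "wz": 0, "grip": -0.3}, {"dx": 0, "dy": 0, "dz": 0.0186, "wx": 0, "wy": 0, "wz": 0, "grip": -0.3}, {"dx": 0, "dy": 0, "dz": 0.0186, "wx": 0, "wy": 0, "wz": 0, "grip": -0.3}, {"dx": 0, "dy": 0, "dz": 0.0186, "wx": 0, "wy": 0, "wz": 0, "grip": -0.3}, {"dx": 0, "dy": 0, "dz": 0.0186, "wx": 0, "wy": 0, "wz": 0, "grip": -0.3}, {"dx": 0, "dy": 0, "dz": 0, "wx": 0, "wy": 0, "wz": 0, "grip": -0.3}]' --grip_force 10

```text
time_s: 3.53
position: [0.545, 0.0502, 0.1043]
orientation: [180.0, -0.4, -175.0]
ft_force: [-1.6, -0.2, -0.3]
grip_width: 0.0309
finger_force: 0.0
```

Call:
servo_tool --deltas '[{"dx": 0, "dy": 0, "dz": 0, "wx": 0, "wy": 0, "wz": 0, "grip": -1}, {"dx": 0, "dy": 0, "dz": 0, "wx": 0, "wy": 0, "wz": 0, "grip": -1}, {"dx": 0, "dy": 0, "dz": 0, "wx": 0, "wy": 0, "wz": 0, "grip": -1}, {"dx": 0, "dy": 0, "dz": 0, "wx": 0, "wy": 0, "wz": 0, "grip": -1}, {"dx": 0, "dy": 0, "dz": 0, "wx": 0, "wy": 0, "wz": 0, "grip": -1}, {"dx": 0, "dy": 0, "dz": 0, "wx": 0, "wy": 0, "wz": 0, "grip": -1}, {"dx": 0, "dy": 0, "dz": 0, "wx": 0, "wy": 0, "wz": 0, "grip": -1}, {"dx": 0, "dy": 0, "dz": 0, "wx": 0, "wy": 0, "wz": 0, "grip": -1}, {"dx": 0, "dy": 0, "dz": 0, "wx": 0, "wy": 0, "wz": 0, "grip": -1}, {"dx": 0, "dy": 0, "dz": 0, "wx": 0, "wy": 0, "wz": 0, "grip": -1}]' --grip_force 10

```text
time_s: 4.37
position: [0.5484, 0.0493, 0.1083]
orientation: [179.9, 0.1, -175.2]
ft_force: [-1.1, 3.8, 6.1]
grip_width: 0.0096
finger_force: 10.0
```

```bash
python3 - <<'E'
import numpy as np
a=np.arcsin(6/170)+np.linspace(0,1.93,21);y=.17*np.cos(a);z=.17*np.sin(a)
for i in range(20):print("dy %.4f dz %.4f"%(y[i+1]-y[i],-(z[i+1]-z[i])))
E
```

```text
dy -0.0014 dz -0.0163
dy -0.0029 dz -0.0161
dy -0.0045 dz -0.0158
dy -0.0060 dz -0.0153
dy -0.0074 dz -0.0146
dy -0.0088 dz -0.0138
dy -0.0101 dz -0.0129
dy -0.0113 dz -0.0119
dy -0.0124 dz -0.0108
dy -0.0134 dz -0.0095
dy -0.0142 dz -0.0082
dy -0.0149 dz -0.0068
dy -0.0155 dz -0.0053
dy -0.0160 dz -0.0038
dy -0.0162 dz -0.0022
dy -0.0164 dz -0.0007
dy -0.0164 dz 0.0009
dy -0.0162 dz 0.0025
dy -0.0159 dz 0.0041
dy -0.0154 dz 0.0056
```

Call:
servo_tool --deltas '[{"dx": 0, "dy": -0.0014, "dz": -0.0163, "wx": 0, "wy": 0, "wz": 0, "grip": -1}, {"dx": 0, "dy": -0.0029, "dz": -0.0161, "wx": 0, "wy": 0, "wz": 0, "grip": -1}, {"dx": 0, "dy": -0.0045, "dz": -0.0158, "wx": 0, "wy": 0, "wz": 0, "grip": -1}, {"dx": 0, "dy": -0.006, "dz": -0.0153, "wx": 0, "wy": 0, "wz": 0, "grip": -1}, {"dx": 0, "dy": -0.0074, "dz": -0.0146, "wx": 0, "wy": 0, "wz": 0, "grip": -1}, {"dx": 0, "dy": -0.0088, "dz": -0.0138, "wx": 0, "wy": 0, "wz": 0, "grip": -1}, {"dx": 0, "dy": -0.0101, "dz": -0.0129, "wx": 0, "wy": 0, "wz": 0, "grip": -1}, {"dx": 0, "dy": -0.0113, "dz": -0.0119, "wx": 0, "wy": 0, "wz": 0, "grip": -1}, {"dx": 0, "dy": -0.0124, "dz": -0.0108, "wx": 0, "wy": 0, "wz": 0, "grip": -1}, {"dx": 0, "dy": -0.0134, "dz": -0.0095, "wx": 0, "wy": 0, "wz": 0, "grip": -1}]'

```text
time_s: 5.2
position: [0.5546, -0.0265, 0.2466]
orientation: [179.7, 0.1, -175.0]
ft_force: [-1.8, 6.7, 8.2]
grip_width: 0.0097
finger_force: 10.0
```

Call:
servo_tool --deltas '[{"dx": 0, "dy": -0.0142, "dz": -0.0082, "wx": 0, "wy": 0, "wz": 0, "grip": -1}, {"dx": 0, "dy": -0.0149, "dz": -0.0068, "wx": 0, "wy": 0, "wz": 0, "grip": -1}, {"dx": 0, "dy": -0.0155, "dz": -0.0053, "wx": 0, "wy": 0, "wz": 0, "grip": -1}, {"dx": 0, "dy": -0.016, "dz": -0.0038, "wx": 0, "wy": 0, "wz": 0, "grip": -1}, {"dx": 0, "dy": -0.0162, "dz": -0.0022, "wx": 0, "wy": 0, "wz": 0, "grip": -1}, {"dx": 0, "dy": -0.0164, "dz": -0.0007, "wx": 0, "wy": 0, "wz": 0, "grip": -1}, {"dx": 0, "dy": -0.0164, "dz": 0.0009, "wx": 0, "wy": 0, "wz": 0, "grip": -1}, {"dx": 0, "dy": -0.0162, "dz": 0.0025, "wx": 0, "wy": 0, "wz": 0, "grip": -1}, {"dx": 0, "dy": -0.0159, "dz": 0.0041, "wx": 0, "wy": 0, "wz": 0, "grip": -1}, {"dx": 0, "dy": -0.0154, "dz": 0.0056, "wx": 0, "wy": 0, "wz": 0, "grip": -1}]'

```text
time_s: 6.03
position: [0.5675, -0.1879, 0.2584]
orientation: [-180.0, 0.1, -175.3]
ft_force: [1.9, 0.7, -1.4]
grip_width: 0.0092
finger_force: 10.0
```

Call:
servo_tool --deltas '[{"dx": 0, "dy": 0, "dz": 0, "wx": 0, "wy": 0, "wz": 0, "grip": -1}, {"dx": 0, "dy": 0, "dz": 0, "wx": 0, "wy": 0, "wz": 0, "grip": -1}, {"dx": 0, "dy": 0, "dz": 0, "wx": 0, "wy": 0, "wz": 0, "grip": -0.3}, {"dx": 0, "dy": 0, "dz": 0, "wx": 0, "wy": 0, "wz": 0, "grip": -0.3}, {"dx": 0, "dy": 0, "dz": 0, "wx": 0, "wy": 0, "wz": 0, "grip": -0.1}, {"dx": 0, "dy": 0, "dz": 0, "wx": 0, "wy": 0, "wz": 0, "grip": -0.1}, {"dx": 0, "dy": 0, "dz": 0, "wx": 0, "wy": 0, "wz": 0, "grip": -0.1}, {"dx": 0, "dy": 0, "dz": 0, "wx": 0, "wy": 0, "wz": 0, "grip": -0.1}, {"dx": 0, "dy": 0, "dz": 0, "wx": 0, "wy": 0, "wz": 0, "grip": -0.1}, {"dx": 0, "dy": 0, "dz": 0, "wx": 0, "wy": 0, "wz": 0, "grip": -0.1}]'

```text
time_s: 6.87
position: [0.5674, -0.1863, 0.2581]
orientation: [180.0, -0.0, -175.2]
ft_force: [0.7, -0.8, 0.9]
grip_width: 0.0385
finger_force: 0.0
```

Call:
servo_tool --deltas '[{"dx": 0, "dy": 0, "dz": -0.02, "wx": 0, "wy": 0, "wz": 0, "grip": 0}, {"dx": 0, "dy": 0, "dz": -0.025, "wx": 0, "wy": 0, "wz": 0, "grip": 0}, {"dx": 0, "dy": 0, "dz": -0.025, "wx": 0, "wy": 0, "wz": 0, "grip": 0}, {"dx": 0, "dy": 0.03, "dz": -0.01, "wx": 0, "wy": 0, "wz": 0, "grip": 0}, {"dx": 0, "dy": 0.035, "dz": 0, "wx": 0, "wy": 0, "wz": 0, "grip": 0}, {"dx": 0, "dy": 0.035, "dz": 0, "wx": 0, "wy": 0, "wz": 0, "grip": 0}, {"dx": 0, "dy": 0.035, "dz": 0, "wx": 0, "wy": 0, "wz": 0, "grip": 0}, {"dx": 0, "dy": 0.035, "dz": 0, "wx": 0, "wy": 0, "wz": 0, "grip": 0}, {"dx": 0, "dy": 0.03, "dz": 0, "wx": 0, "wy": 0, "wz": 0, "grip": 0}, {"dx": 0, "dy": 0, "dz": 0, "wx": 0, "wy": 0, "wz": 0, "grip": 0}]'

```text
time_s: 7.7
position: [0.55, 0.0209, 0.338]
orientation: [179.7, -0.0, -174.6]
ft_force: [1.0, 0.4, -0.1]
grip_width: 0.0435
finger_force: 0.0
```

```bash
python3 - <<'E'
from h import *
import pickle
p=viewer.camera_params("wrist");im=viewer.read_camera("wrist");cv2.imwrite("pics/w3.png",im[:,:,::-1]);pickle.dump(p,open("w3.pkl","wb"))
for n in("scene","top"):cv2.imwrite(f"pics/{n}3.png",viewer.read_camera(n)[:,:,::-1])
print(sense()['position'])
E
```

```text
[0.550663   0.01252714 0.33817321]
```

View pics/w3.png

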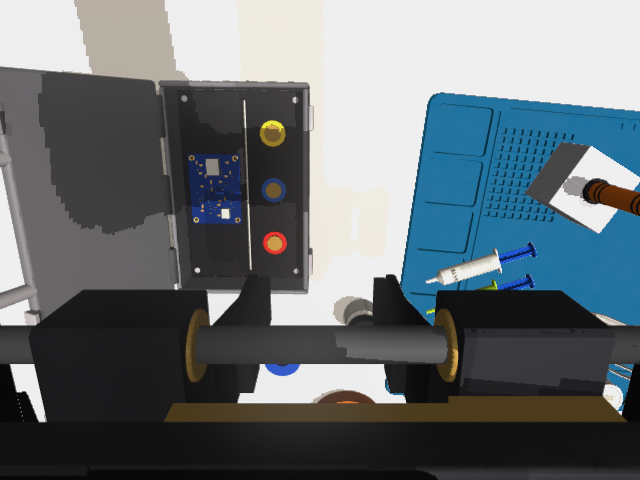

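The lid is open. The contacts run yellow (272,133), blue (273,190) and red (275,243), so red is at the case's +x end. I'll measure again with the arm settled, using colour masks.

```bash
cat >> h.py <<'E'
import pickle
def rings(name,c0,r,p=None,im=None,show=0):
    """ellipse centre of ring colour near predicted px"""
    p=p or viewer.camera_params(name);im=viewer.read_camera(name) if im is None else im
    hsv=cv2.cvtColor(im,cv2.COLOR_RGB2HSV).astype(int);H,Sa,V=hsv[...,0],hsv[...,1],hsv[...,2]
    m={'red':((H<6)|(H>172))&(Sa>130)&(V>70)}
    m=m['red'].astype(np.uint8);k=np.zeros_like(m);x,y=map(int,c0);k[y-r:y+r,x-r:x+r]=1;m*=k
    pts=cv2.findNonZero(m)
    if pts is None: return p,None,0
    h=cv2.convexHull(pts);M=cv2.moments(h);return p,(M['m10']/M['m00'],M['m01']/M['m00']),len(pts)
E
python3 - <<'E'
from h import *
R0=[.615,-.025,.022]
obs=[]
for n in("wrist","scene","top"):
    p=viewer.camera_params(n);c=proj(p,R0);_,uv,k=rings(n,c,20,p);print(n,c,uv,k)
    if uv:obs.append((p,uv));print(at_z(p,uv,.0225))
print(tri(*obs),sense()['position'],sense()['orientation'])
E
```

```text
wrist [281.74509186 248.74750021] (284.59303246239114, 242.81274742676166) 263
[ 0.60813737 -0.02240395  0.0225    ]
scene [337.10499906 231.33963229] (338.66666666666663, 232.2391304347826) 12
[ 0.60840356 -0.02505458  0.0225    ]
top [367.54629695 231.34036435] (367.11934156378595, 233.0699588477366) 29
[ 0.60885977 -0.02280616  0.0225    ]
(array([ 0.60713853, -0.02266133,  0.02483299]), [np.float64(0.0004714800753748542), np.float64(0.000986942258535553), np.float64(0.0006206792843058854)]) [0.55080124 0.01112162 0.33814937] [-1.79970547e+02  3.31859581e-03 -1.75371583e+02]
```

```bash
cat >> h.py <<'E'
def orange(im,c0,r):
    hsv=cv2.cvtColor(im,cv2.COLOR_RGB2HSV).astype(int);H,Sa,V=hsv[...,0],hsv[...,1],hsv[...,2]
    m=((H>=5)&(H<=16)&(Sa>150)&(V>60)).astype(np.uint8);k=np.zeros_like(m);x,y=map(int,c0);k[max(y-r,0):y+r,max(x-r,0):x+r]=1;m*=k
    m=cv2.morphologyEx(m,cv2.MORPH_CLOSE,np.ones((5,5),np.uint8));M=cv2.moments(m,True);b=cv2.boundingRect(m)
    return (M['m10']/M['m00'],M['m01']/M['m00']),b
E
python3 - <<'E'
from h import *
X=[.521,.269,.092];obs=[]
for n in("scene","top","wrist"):
    p=viewer.camera_params(n);im=cv2.imread(f"pics/{n}0.png")[:,:,::-1] if n!="wrist" else viewer.read_camera(n)
    c=proj(p,X);uv,b=orange(im,c,35 if n=="wrist" else 16);obs.append((p,uv));print(n,c,uv,b,at_z(p,uv,.092))
print(tri(*obs),tri(*obs[:2]));print(sense()['q'])
E
```

```text
scene [271.40533418 273.54737824] (270.6304347826087, 275.2608695652174) (267, 263, 9, 25) [0.5171816  0.27406795 0.092     ]
top [276.07052378 259.15356888] (276.1454545454545, 259.8909090909091) (273, 255, 7, 11) [0.51857359 0.26893514 0.092     ]
wrist [637.15615397 195.82654146] (622.203081232493, 191.12605042016807) (602, 178, 38, 29) [0.51813486 0.25557866 0.092     ]
(array([0.52275317, 0.26785003, 0.08131702]), [np.float64(0.003555607587666849), np.float64(0.0017987374206754826), np.float64(0.004548096864100383)]) (array([0.52193794, 0.26993116, 0.08600583]), [np.float64(0.0009881954544046548), np.float64(0.0009881954544045776)])
[-15.2720495   12.89850183  11.67432163 102.1379703   -2.82832825
  65.25307333  91.93203427]
```

```bash
python3 - <<'E'
from h import *
a=cv2.imread("pics/scene3.png")[150:330,120:320];b=cv2.imread("pics/top3.png")[150:330,140:320]
cv2.imwrite("pics/c3.png",np.hstack([cv2.resize(x,None,fx=k,fy=k,interpolation=cv2.INTER_CUBIC) for x,k in((a,2.1),(b,2.1))]))
E
```

```text
(no output)
```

View pics/c3.png

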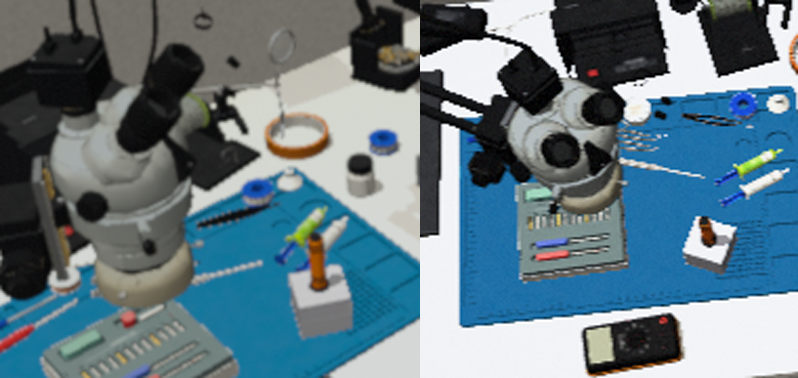

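The left half (scene) shows the microscope head, its right edge at crop (190,210) and the ring light at (145,285). The right half (top) shows the head's right edge at (202,160) and its ring at (172,195), both in crop pixels. The probe stands clear, to the right of the head and nearer the arm.

```bash
python3 - <<'E'
from h import *
s=viewer.camera_params("scene");t=viewer.camera_params("top")
f=lambda x,y:(120+x/2.1,150+y/2.1);g=lambda x,y:(140+x/2.1,150+y/2.1)
print(tri((s,f(145,290)),(t,g(172,195))),tri((s,f(190,215)),(t,g(202,165))),tri((s,f(200,60)),(t,g(190,85))))
plan([((.53,.12,.30),225,7),((.50,.255,.24),225,8)])
E
```

```text
(array([0.60190991, 0.43715111, 0.08608592]), [np.float64(0.007961052556581475), np.float64(0.007961052556581326)]) (array([0.60235027, 0.37589359, 0.1630684 ]), [np.float64(0.0008272230285898246), np.float64(0.000827223028589839)]) (array([0.60959016, 0.34920137, 0.35391271]), [np.float64(0.015654254865565192), np.float64(0.01565425486556506)])
1 dx 0.0017 dy 0.0157 dz 0.0054 wx -0.0000 wy -0.0000 wz -0.1007
2 dx 0.0001 dy 0.0158 dz 0.0054 wx -0.0000 wy -0.0000 wz -0.1007
3 dx -0.0015 dy 0.0158 dz 0.0054 wx -0.0000 wy -0.0000 wz -0.1007
4 dx -0.0031 dy 0.0155 dz 0.0054 wx -0.0000 wy -0.0000 wz -0.1007
5 dx -0.0046 dy 0.0151 dz 0.0054 wx -0.0000 wy -0.0000 wz -0.1007
6 dx -0.0061 dy 0.0146 dz 0.0054 wx -0.0000 wy -0.0000 wz -0.1007
7 dx -0.0075 dy 0.0139 dz 0.0054 wx -0.0000 wy -0.0000 wz -0.1007
8 dx -0.0093 dy 0.0146 dz 0.0075 wx -0.0000 wy -0.0000 wz 0.0000
9 dx -0.0093 dy 0.0146 dz 0.0075 wx -0.0000 wy -0.0000 wz 0.0000
10 dx -0.0093 dy 0.0146 dz 0.0075 wx -0.0000 wy -0.0000 wz 0.0000
11 dx -0.0093 dy 0.0146 dz 0.0075 wx -0.0000 wy -0.0000 wz 0.0000
12 dx -0.0093 dy 0.0146 dz 0.0075 wx -0.0000 wy -0.0000 wz 0.0000
13 dx -0.0093 dy 0.0146 dz 0.0075 wx -0.0000 wy -0.0000 wz 0.0000
14 dx -0.0093 dy 0.0146 dz 0.0075 wx -0.0000 wy -0.0000 wz 0.0000
15 dx -0.0093 dy 0.0146 dz 0.0075 wx -0.0000 wy -0.0000 wz 0.0000
```

Call:
servo_tool --deltas '[{"dx": 0.0017, "dy": 0.0157, "dz": 0.003, "wx": 0, "wy": 0, "wz": -0.1, "grip": 0}, {"dx": 0.0001, "dy": 0.0158, "dz": 0.003, "wx": 0, "wy": 0, "wz": -0.1, "grip": 0}, {"dx": -0.0015, "dy": 0.0158, "dz": 0.003, "wx": 0, "wy": 0, "wz": -0.1, "grip": 0}, {"dx": -0.0031, "dy": 0.0155, "dz": 0.003, "wx": 0, "wy": 0, "wz": -0.1, "grip": 0}, {"dx": -0.0046, "dy": 0.0151, "dz": 0.003, "wx": 0, "wy": 0, "wz": -0.1, "grip": 0}, {"dx": -0.0061, "dy": 0.0146, "dz": 0.003, "wx": 0, "wy": 0, "wz": -0.1, "grip": 0}, {"dx": -0.0075, "dy": 0.0139, "dz": 0.003, "wx": 0, "wy": 0, "wz": -0.1, "grip": 0}, {"dx": -0.01, "dy": 0.0135, "dz": 0, "wx": 0, "wy": 0, "wz": 0, "grip": 0}, {"dx": -0.01, "dy": 0.0135, "dz": 0, "wx": 0, "wy": 0, "wz": 0, "grip": 0}, {"dx": -0.01, "dy": 0.0135, "dz": 0, "wx": 0, "wy": 0, "wz": 0, "grip": 0}]'

```text
time_s: 8.88
position: [0.5229, 0.171, 0.317]
orientation: [-180.0, -0.0, -135.2]
ft_force: [0.5, 0.1, 0.2]
grip_width: 0.0433
finger_force: 0.0
```

Call:
servo_tool --deltas '[{"dx": -0.01, "dy": 0.0135, "dz": 0, "wx": 0, "wy": 0, "wz": 0, "grip": 0}, {"dx": -0.01, "dy": 0.0135, "dz": 0, "wx": 0, "wy": 0, "wz": 0, "grip": 0}, {"dx": -0.01, "dy": 0.0135, "dz": 0, "wx": 0, "wy": 0, "wz": 0, "grip": 0}, {"dx": -0.01, "dy": 0.0135, "dz": 0, "wx": 0, "wy": 0, "wz": 0, "grip": 0}, {"dx": -0.01, "dy": 0.0135, "dz": 0, "wx": 0, "wy": 0, "wz": 0, "grip": 0}, {"dx": 0, "dy": 0, "dz": 0, "wx": 0, "wy": 0, "wz": 0, "grip": 0}, {"dx": 0, "dy": 0, "dz": 0, "wx": 0, "wy": 0, "wz": 0, "grip": 0}, {"dx": 0, "dy": 0, "dz": 0, "wx": 0, "wy": 0, "wz": 0, "grip": 0}, {"dx": 0, "dy": 0, "dz": 0, "wx": 0, "wy": 0, "wz": 0, "grip": 0}, {"dx": 0, "dy": 0, "dz": 0, "wx": 0, "wy": 0, "wz": 0, "grip": 0}]'

```text
time_s: 9.72
position: [0.5109, 0.2531, 0.3172]
orientation: [-180.0, -0.0, -135.2]
ft_force: [-0.1, -0.2, 1.0]
grip_width: 0.0433
finger_force: 0.0
```

```bash
python3 - <<'E'
from h import *
X=[.521,.269,.092];obs=[]
p=viewer.camera_params("wrist");im=viewer.read_camera("wrist");cv2.imwrite("pics/w4.png",im[:,:,::-1]);pickle.dump(p,open("w4.pkl","wb"))
c=proj(p,X);uv,b=orange(im,c,60);print(c,uv,b,at_z(p,uv,.092))
for z in(.058,.129):print(proj(p,[.521,.269,z]))
s=viewer.camera_params("scene");t=viewer.camera_params("top")
print(tri((p,uv),(s,(270.63,275.26)),(t,(276.15,259.89))));q=sense();print(q['position'],q['orientation'],q['q'])
E
```

```text
[328.0980518  235.94391485] (331.42971887550203, 235.42168674698794) (319, 221, 24, 40) [0.51882045 0.27057889 0.092     ]
[327.56756181 224.685842  ]
[328.80800409 251.01054151]
(array([0.52024133, 0.27076989, 0.08809993]), [np.float64(0.0009558320761771204), np.float64(0.0011052831062989162), np.float64(0.0015874663710387456)])
[0.51075966 0.25331369 0.31719663] [-1.79983582e+02 -4.76123282e-03 -1.35212673e+02] [-29.32457082  15.86172065  -1.61432018 100.66220326   0.51212027
  63.48364412 103.68122476]
```

View pics/w4.png

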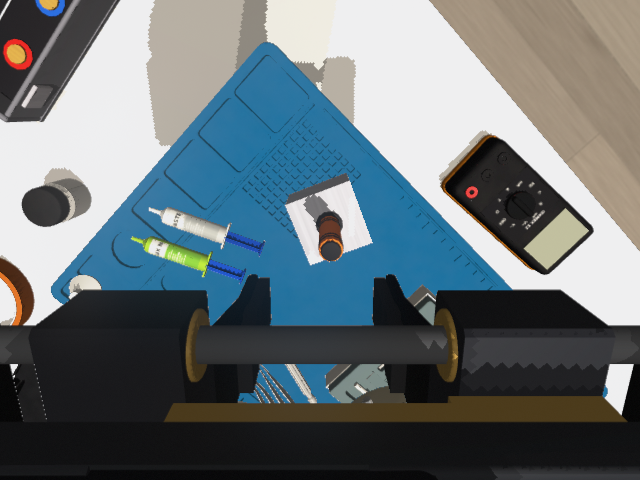

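The probe top is at (331,250) and the collar at (329,220), within about 3 px of prediction. The space between the fingers is clear, so I'll align and descend.

Call:
servo_tool --deltas '[{"dx": -0.0062, "dy": 0.0018, "dz": 0, "wx": 0, "wy": 0, "wz": 0, "grip": 0}, {"dx": -0.0062, "dy": 0.0018, "dz": 0.01, "wx": 0, "wy": 0, "wz": 0, "grip": 0}, {"dx": -0.0062, "dy": 0.0019, "dz": 0.015, "wx": 0, "wy": 0, "wz": 0, "grip": 0}, {"dx": 0, "dy": 0, "dz": 0.02, "wx": 0, "wy": 0, "wz": 0, "grip": 0}, {"dx": 0, "dy": 0, "dz": 0.02, "wx": 0, "wy": 0, "wz": 0, "grip": 0}, {"dx": 0, "dy": 0, "dz": 0.015, "wx": 0, "wy": 0, "wz": 0, "grip": 0}, {"dx": 0, "dy": 0, "dz": 0.01, "wx": 0, "wy": 0, "wz": 0, "grip": 0}, {"dx": 0, "dy": 0, "dz": 0, "wx": 0, "wy": 0, "wz": 0, "grip": 0}, {"dx": 0, "dy": 0, "dz": 0, "wx": 0, "wy": 0, "wz": 0, "grip": 0}, {"dx": 0, "dy": 0, "dz": 0, "wx": 0, "wy": 0, "wz": 0, "grip": 0}]'

```text
time_s: 10.6
position: [0.5203, 0.272, 0.2279]
orientation: [-180.0, 0.1, -135.1]
ft_force: [0.1, 0.1, 0.3]
grip_width: 0.0434
finger_force: 0.0
```

Call:
servo_tool --deltas '[{"dx": 0, "dy": 0, "dz": 0.012, "wx": 0, "wy": 0, "wz": 0, "grip": 0}, {"dx": 0, "dy": 0, "dz": 0.012, "wx": 0, "wy": 0, "wz": 0, "grip": 0}, {"dx": 0, "dy": 0, "dz": 0.012, "wx": 0, "wy": 0, "wz": 0, "grip": 0}, {"dx": 0, "dy": 0, "dz": 0.012, "wx": 0, "wy": 0, "wz": 0, "grip": 0}, {"dx": 0, "dy": 0, "dz": 0.012, "wx": 0, "wy": 0, "wz": 0, "grip": 0}, {"dx": 0, "dy": 0, "dz": 0.012, "wx": 0, "wy": 0, "wz": 0, "grip": 0}, {"dx": 0, "dy": 0, "dz": 0.009, "wx": 0, "wy": 0, "wz": 0, "grip": 0}, {"dx": 0, "dy": 0, "dz": 0, "wx": 0, "wy": 0, "wz": 0, "grip": 0}, {"dx": 0, "dy": 0, "dz": 0, "wx": 0, "wy": 0, "wz": 0, "grip": 0}, {"dx": 0, "dy": 0, "dz": 0, "wx": 0, "wy": 0, "wz": 0, "grip": 0}]'

```text
time_s: 11.43
position: [0.52, 0.2718, 0.1465]
orientation: [-180.0, 0.1, -135.1]
ft_force: [-0.6, 0.2, -0.0]
grip_width: 0.0436
finger_force: 0.0
```

Call:
servo_tool --deltas '[{"dx": 0, "dy": 0, "dz": 0, "wx": 0, "wy": 0, "wz": 0, "grip": -1}, {"dx": 0, "dy": 0, "dz": 0, "wx": 0, "wy": 0, "wz": 0, "grip": -1}, {"dx": 0, "dy": 0, "dz": 0, "wx": 0, "wy": 0, "wz": 0, "grip": -1}, {"dx": 0, "dy": 0, "dz": 0, "wx": 0, "wy": 0, "wz": 0, "grip": -1}, {"dx": 0, "dy": 0, "dz": 0, "wx": 0, "wy": 0, "wz": 0, "grip": -1}, {"dx": 0, "dy": 0, "dz": 0, "wx": 0, "wy": 0, "wz": 0, "grip": -1}, {"dx": 0, "dy": 0, "dz": 0, "wx": 0, "wy": 0, "wz": 0, "grip": -1}, {"dx": 0, "dy": 0, "dz": 0, "wx": 0, "wy": 0, "wz": 0, "grip": -1}, {"dx": 0, "dy": 0, "dz": 0, "wx": 0, "wy": 0, "wz": 0, "grip": -1}, {"dx": 0, "dy": 0, "dz": 0, "wx": 0, "wy": 0, "wz": 0, "grip": -1}]' --grip_force 25

```text
time_s: 12.27
position: [0.5198, 0.2716, 0.1464]
orientation: [-180.0, 0.0, -135.1]
ft_force: [0.5, -0.3, 2.8]
grip_width: 0.0177
finger_force: 25.0
```

Call:
servo_tool --deltas '[{"dx": 0, "dy": 0, "dz": -0.008, "wx": 0, "wy": 0, "wz": 0, "grip": -1}, {"dx": 0, "dy": 0, "dz": -0.008, "wx": 0, "wy": 0, "wz": 0, "grip": -1}, {"dx": 0, "dy": 0, "dz": -0.01, "wx": 0, "wy": 0, "wz": 0, "grip": -1}, {"dx": 0, "dy": 0, "dz": -0.012, "wx": 0, "wy": 0, "wz": 0, "grip": -1}, {"dx": 0, "dy": 0, "dz": -0.012, "wx": 0, "wy": 0, "wz": 0, "grip": -1}, {"dx": 0, "dy": 0, "dz": -0.012, "wx": 0, "wy": 0, "wz": 0, "grip": -1}, {"dx": 0, "dy": 0, "dz": -0.012, "wx": 0, "wy": 0, "wz": 0, "grip": -1}, {"dx": 0, "dy": 0, "dz": -0.008, "wx": 0, "wy": 0, "wz": 0, "grip": -1}, {"dx": 0, "dy": 0, "dz": 0, "wx": 0, "wy": 0, "wz": 0, "grip": -1}, {"dx": 0, "dy": 0, "dz": 0, "wx": 0, "wy": 0, "wz": 0, "grip": -1}]'

```text
time_s: 13.1
position: [0.5198, 0.2716, 0.2287]
orientation: [-180.0, 0.1, -135.1]
ft_force: [1.6, 0.4, -1.0]
grip_width: 0.0173
finger_force: 25.0
```

```bash
python3 - <<'E'
from h import *
import time
q=sense();P=q['position'];print(P,q['orientation'],q['q'],q['ft_force'])
X=P-[0,0,.055];obs=[]
for n,r in(("scene",20),("top",18)):
    p=viewer.camera_params(n);im=viewer.read_camera(n);cv2.imwrite(f"pics/{n}5.png",im[:,:,::-1]);c=proj(p,X)
    tip=proj(p,P-[0,0,.041+.051+.043]);print(n,c,tip)
p=viewer.camera_params("wrist");im=viewer.read_camera("wrist");cv2.imwrite("pics/w5.png",im[:,:,::-1]);pickle.dump(p,open("w5.pkl","wb"));print(proj(p,P-[0,0,.135]))
E
```

```text
[0.51976512 0.2716206  0.22870803] [-1.79990608e+02  5.58291769e-02 -1.35101582e+02] [-30.18580511  22.21776504  -1.9710133  104.16198705   0.92196348
  53.57913692 102.34115488] [ 1.57165077  0.4277189  -0.99656514]
scene [268.57621669 247.32844236] [270.77647193 273.73476516]
top [272.54943846 248.96477761] [275.17874583 259.40239426]
[322.64913884 252.55703852]
```

```bash
python3 - <<'E'
from h import *
plan([((.5198,.2716,.2387),224.9,1),((.585,.06,.2387),200,13),((.608,-.0228,.2287),200,6)])
E
```

```text
1 dx -0.0006 dy -0.0002 dz -0.0114 wx 0.0005 wy -0.0017 wz 0.0001
2 dx 0.0079 dy -0.0151 dz -0.0000 wx 0.0000 wy -0.0000 wz 0.0334
3 dx 0.0074 dy -0.0153 dz -0.0000 wx 0.0000 wy -0.0000 wz 0.0334
4 dx 0.0069 dy -0.0156 dz -0.0000 wx 0.0000 wy -0.0000 wz 0.0334
5 dx 0.0064 dy -0.0158 dz -0.0000 wx 0.0000 wy -0.0000 wz 0.0334
6 dx 0.0059 dy -0.0160 dz -0.0000 wx 0.0000 wy -0.0000 wz 0.0334
7 dx 0.0053 dy -0.0162 dz -0.0000 wx 0.0000 wy -0.0000 wz 0.0334
8 dx 0.0048 dy -0.0163 dz -0.0000 wx 0.0000 wy -0.0000 wz 0.0334
9 dx 0.0042 dy -0.0165 dz -0.0000 wx 0.0000 wy -0.0000 wz 0.0334
10 dx 0.0037 dy -0.0166 dz -0.0000 wx 0.0000 wy -0.0000 wz 0.0334
11 dx 0.0031 dy -0.0167 dz -0.0000 wx 0.0000 wy -0.0000 wz 0.0334
12 dx 0.0026 dy -0.0168 dz -0.0000 wx 0.0000 wy -0.0000 wz 0.0334
13 dx 0.0020 dy -0.0169 dz -0.0000 wx 0.0000 wy -0.0000 wz 0.0334
14 dx 0.0014 dy -0.0170 dz -0.0000 wx 0.0000 wy -0.0000 wz 0.0334
15 dx 0.0011 dy -0.0143 dz 0.0017 wx 0.0000 wy 0.0000 wz 0.0000
16 dx 0.0011 dy -0.0143 dz 0.0017 wx 0.0000 wy 0.0000 wz 0.0000
17 dx 0.0011 dy -0.0143 dz 0.0017 wx 0.0000 wy 0.0000 wz 0.0000
18 dx 0.0011 dy -0.0143 dz 0.0017 wx 0.0000 wy 0.0000 wz 0.0000
19 dx 0.0011 dy -0.0143 dz 0.0017 wx 0.0000 wy 0.0000 wz 0.0000
20 dx 0.0011 dy -0.0143 dz 0.0017 wx 0.0000 wy 0.0000 wz 0.0000
```

Call:
servo_tool --deltas '[{"dx": 0, "dy": 0, "dz": -0.01, "wx": 0, "wy": 0, "wz": 0, "grip": -1}, {"dx": 0.0079, "dy": -0.0151, "dz": 0, "wx": 0, "wy": 0, "wz": 0.0334, "grip": -1}, {"dx": 0.0074, "dy": -0.0153, "dz": 0, "wx": 0, "wy": 0, "wz": 0.0334, "grip": -1}, {"dx": 0.0069, "dy": -0.0156, "dz": 0, "wx": 0, "wy": 0, "wz": 0.0334, "grip": -1}, {"dx": 0.0064, "dy": -0.0158, "dz": 0, "wx": 0, "wy": 0, "wz": 0.0334, "grip": -1}, {"dx": 0.0059, "dy": -0.016, "dz": 0, "wx": 0, "wy": 0, "wz": 0.0334, "grip": -1}, {"dx": 0.0053, "dy": -0.0162, "dz": 0, "wx": 0, "wy": 0, "wz": 0.0334, "grip": -1}, {"dx": 0.0048, "dy": -0.0163, "dz": 0, "wx": 0, "wy": 0, "wz": 0.0334, "grip": -1}, {"dx": 0.0042, "dy": -0.0165, "dz": 0, "wx": 0, "wy": 0, "wz": 0.0334, "grip": -1}, {"dx": 0.0037, "dy": -0.0166, "dz": 0, "wx": 0, "wy": 0, "wz": 0.0334, "grip": -1}]'

```text
time_s: 14.08
position: [0.5653, 0.1233, 0.2381]
orientation: [180.0, 0.0, -152.5]
ft_force: [-0.1, 1.0, -1.1]
grip_width: 0.0177
finger_force: 25.0
```

Call:
servo_tool --deltas '[{"dx": 0.0031, "dy": -0.0167, "dz": 0, "wx": 0, "wy": 0, "wz": 0.0334, "grip": -1}, {"dx": 0.0026, "dy": -0.0168, "dz": 0, "wx": 0, "wy": 0, "wz": 0.0334, "grip": -1}, {"dx": 0.002, "dy": -0.0169, "dz": 0, "wx": 0, "wy": 0, "wz": 0.0334, "grip": -1}, {"dx": 0.0014, "dy": -0.017, "dz": 0, "wx": 0, "wy": 0, "wz": 0.0334, "grip": -1}, {"dx": 0.0011, "dy": -0.0143, "dz": 0.0017, "wx": 0, "wy": 0, "wz": 0, "grip": -1}, {"dx": 0.0011, "dy": -0.0143, "dz": 0.0017, "wx": 0, "wy": 0, "wz": 0, "grip": -1}, {"dx": 0.0011, "dy": -0.0143, "dz": 0.0017, "wx": 0, "wy": 0, "wz": 0, "grip": -1}, {"dx": 0.0011, "dy": -0.0143, "dz": 0.0017, "wx": 0, "wy": 0, "wz": 0, "grip": -1}, {"dx": 0.0011, "dy": -0.0143, "dz": 0.0017, "wx": 0, "wy": 0, "wz": 0, "grip": -1}, {"dx": 0.0011, "dy": -0.0143, "dz": 0.0017, "wx": 0, "wy": 0, "wz": 0, "grip": -1}]'

```text
time_s: 14.92
position: [0.6084, -0.0243, 0.2278]
orientation: [180.0, -0.0, -160.1]
ft_force: [0.6, 0.7, -0.3]
grip_width: 0.0173
finger_force: 25.0
```

Call:
servo_tool --deltas '[{"dx": 0, "dy": 0, "dz": 0.006, "wx": 0, "wy": 0, "wz": 0, "grip": -1}, {"dx": 0, "dy": 0, "dz": 0.006, "wx": 0, "wy": 0, "wz": 0, "grip": -1}, {"dx": 0, "dy": 0, "dz": 0.006, "wx": 0, "wy": 0, "wz": 0, "grip": -1}, {"dx": 0, "dy": 0, "dz": 0.006, "wx": 0, "wy": 0, "wz": 0, "grip": -1}, {"dx": 0, "dy": 0, "dz": 0.006, "wx": 0, "wy": 0, "wz": 0, "grip": -1}, {"dx": 0, "dy": 0, "dz": 0, "wx": 0, "wy": 0, "wz": 0, "grip": -1}, {"dx": 0, "dy": 0, "dz": 0, "wx": 0, "wy": 0, "wz": 0, "grip": -1}, {"dx": 0, "dy": 0, "dz": 0, "wx": 0, "wy": 0, "wz": 0, "grip": -1}, {"dx": 0, "dy": 0, "dz": 0, "wx": 0, "wy": 0, "wz": 0, "grip": -1}, {"dx": 0, "dy": 0, "dz": 0, "wx": 0, "wy": 0, "wz": 0, "grip": -1}]'

```text
time_s: 15.75
position: [0.6082, -0.0228, 0.1984]
orientation: [-180.0, 0.0, -160.0]
ft_force: [-1.8, -0.4, -0.6]
grip_width: 0.0177
finger_force: 25.0
```

```bash
python3 - <<'E'
from h import *
q=sense();P=q['position'];print(P,q['orientation'],q['q'],q['ft_force'])
obs=[];ims=[];O=P-[0,0,.092];print("pred tip",O-[0,0,.043])
for n in("wrist","scene","top"):
    p=viewer.camera_params(n);im=viewer.read_camera(n);cv2.imwrite(f"pics/{n}6.png",im[:,:,::-1]);pickle.dump(p,open(f"{n}6.pkl","wb"))
    c=proj(p,O-[0,0,.043]);r=proj(p,[.608,-.0228,.0236]);_,uv,k=rings(n,r,20,p,im);print(n,"tip",c,"ring",r,uv,k,"collar",proj(p,O))
    w,h,k=((96,72,4) if n=="wrist" else (64,48,6));x,y=(c+r)/2;x=int(x-w/2);y=int(y-h/2);print(n,"crop",x,y,w,h,k)
    ims.append(cv2.resize(im[y:y+h,x:x+w,::-1],(w*k,h*k),interpolation=cv2.INTER_CUBIC))
ims.append(np.zeros_like(ims[0]))
cv2.imwrite("pics/c6.png",np.vstack([np.hstack(ims[:2]),np.hstack(ims[2:])]))
E
```

```text
[ 0.60824691 -0.02277596  0.19835202] [-1.79989928e+02  4.61301634e-02 -1.59976214e+02] [ -7.99620595  26.07272487   8.24407683 103.14083198  -4.65461904
  51.0662649  112.36856227] [-1.82042757 -0.38566595 -0.64094634]
pred tip [ 0.60824691 -0.02277596  0.06335202]
wrist tip [323.60816448 249.69203368] ring [323.47147373 230.12903134] (324.0721355477269, 229.8017111222949) 580 collar [323.95573531 278.77498381]
wrist crop 275 203 96 72 4
scene tip [338.26549905 220.82372647] ring [338.17159871 232.30282771] (337.2903225806452, 232.4516129032258) 8 collar [338.44239332 208.03405316]
scene crop 306 202 64 48 6
top tip [367.73602587 227.80675896] ring [367.16759726 233.1689372 ] (364.77777777777777, 232.77777777777774) 8 collar [368.39583661 221.84400121]
top crop 335 206 64 48 6
```

View pics/c6.png

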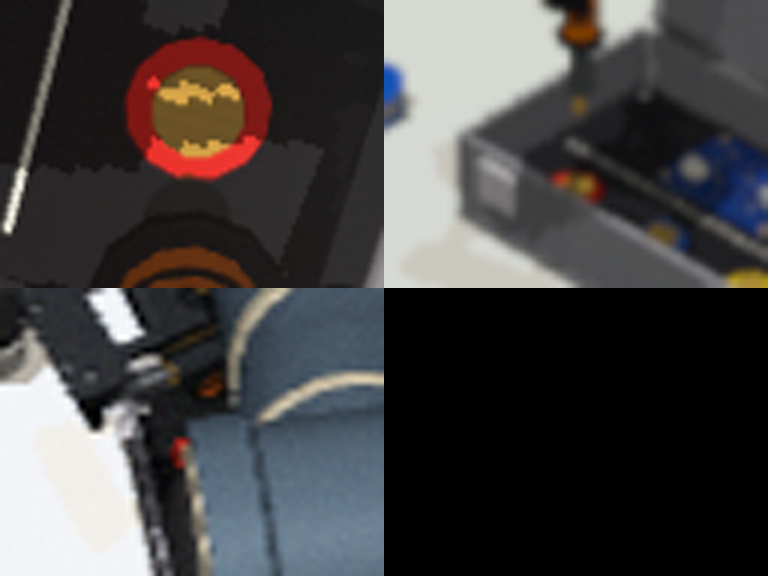

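The wrist crop (top left) shows the red contact centred at about (324.5,230) full-frame. The barrel axis is near column 322, so the tip needs about 1.4 mm in tool +y. The scene crop (top right) shows the brass tip directly above the red ring with the probe upright. I'll correct, then descend to just above contact.

Call:
servo_tool --deltas '[{"dx": 0, "dy": 0.0014, "dz": 0, "wx": 0, "wy": 0, "wz": 0, "grip": -1}, {"dx": 0, "dy": 0, "dz": 0.006, "wx": 0, "wy": 0, "wz": 0, "grip": -1}, {"dx": 0, "dy": 0, "dz": 0.006, "wx": 0, "wy": 0, "wz": 0, "grip": -1}, {"dx": 0, "dy": 0, "dz": 0.006, "wx": 0, "wy": 0, "wz": 0, "grip": -1}, {"dx": 0, "dy": 0, "dz": 0.006, "wx": 0, "wy": 0, "wz": 0, "grip": -1}, {"dx": 0, "dy": 0, "dz": 0.006, "wx": 0, "wy": 0, "wz": 0, "grip": -1}, {"dx": 0, "dy": 0, "dz": 0.005, "wx": 0, "wy": 0, "wz": 0, "grip": -1}, {"dx": 0, "dy": 0, "dz": 0, "wx": 0, "wy": 0, "wz": 0, "grip": -1}, {"dx": 0, "dy": 0, "dz": 0, "wx": 0, "wy": 0, "wz": 0, "grip": -1}, {"dx": 0, "dy": 0, "dz": 0, "wx": 0, "wy": 0, "wz": 0, "grip": -1}]'

```text
time_s: 16.73
position: [0.6078, -0.0215, 0.1631]
orientation: [-180.0, 0.0, -160.0]
ft_force: [-1.4, -0.5, -0.8]
grip_width: 0.0176
finger_force: 25.0
```

```bash
cat > f.py <<'E'
from h import *
F=[];P=[]
for i in range(12):
    im=viewer.read_camera("wrist");q=sense();F.append(q['ft_force']);P.append(q['position'])
F=np.array(F);print(F.mean(0),F.std(0),np.mean(P,0),q['orientation'],q['time_s'])
p=viewer.camera_params("wrist");r=proj(p,[.608,-.0228,.0236]);_,uv,k=rings("wrist",r,20,p,im);print(r,uv,k,at_z(p,uv,.0226))
cv2.imwrite("pics/w7.png",im[:,:,::-1])
E
python3 f.py
```

```text
[-0.08017626  0.17029041 -1.05323835] [0.47089834 0.49705317 0.56524169] [ 0.60766868 -0.02149617  0.16314604] [ 1.79993101e+02  1.29053780e-03 -1.59977311e+02] 17.3333
[321.18724378 247.44560776] (321.4969526488514, 244.30989217065166) 532 [ 0.60642486 -0.0231806   0.0226    ]
```

Call:
servo_tool --deltas '[{"dx": 0, "dy": 0, "dz": 0.002, "wx": 0, "wy": 0, "wz": 0, "grip": -1}, {"dx": 0, "dy": 0, "dz": 0.002, "wx": 0, "wy": 0, "wz": 0, "grip": -1}, {"dx": 0, "dy": 0, "dz": 0.002, "wx": 0, "wy": 0, "wz": 0, "grip": -1}, {"dx": 0, "dy": 0, "dz": 0.002, "wx": 0, "wy": 0, "wz": 0, "grip": -1}, {"dx": 0, "dy": 0, "dz": 0.002, "wx": 0, "wy": 0, "wz": 0, "grip": -1}, {"dx": 0, "dy": 0, "dz": 0, "wx": 0, "wy": 0, "wz": 0, "grip": -1}, {"dx": 0, "dy": 0, "dz": 0, "wx": 0, "wy": 0, "wz": 0, "grip": -1}, {"dx": 0, "dy": 0, "dz": 0, "wx": 0, "wy": 0, "wz": 0, "grip": -1}, {"dx": 0, "dy": 0, "dz": 0, "wx": 0, "wy": 0, "wz": 0, "grip": -1}, {"dx": 0, "dy": 0, "dz": 0, "wx": 0, "wy": 0, "wz": 0, "grip": -1}]'

```text
time_s: 18.17
position: [0.6076, -0.0215, 0.1531]
orientation: [180.0, 0.0, -160.0]
ft_force: [-0.7, 0.2, 1.5]
grip_width: 0.0175
finger_force: 25.0
```

```bash
python3 f.py
```

```text
[-0.17619332 -0.19237862  1.19523186] [0.4241937  0.50219526 0.29836992] [ 0.60761135 -0.02149727  0.15298053] [ 1.79997961e+02  8.34585435e-03 -1.59980492e+02] 18.7667
[321.21281994 252.97686664] (321.27285714285716, 248.58238095238096) 514 [ 0.60584873 -0.02354807  0.0226    ]
```

```bash
python3 -c "
from station import job;print(job.sign_off())"
```

```text
the job is handed in; nothing more can be done
None
```

The job is handed in: I opened the lid past its tipping point and let it fall onto its stop, and the gripper is holding the probe upright on the red-ringed contact. The plunger is about half in: the force rise of about 2.25 N suggests 5.5 mm, and the measured height suggests 6 mm. By my measurements the tip is within about 1 mm of the contact's middle, though I took no last picture to confirm that.

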